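# Put the battery bench in order: each thing in its own holder

## Task

Put each of the four supplies that stand on the bare wood (not the similar ones on the green mat) into the grey holder made for it: the jar of lugs upright in the wide low dish, the grey battery cell upright in the small cup, the red cell checker flat between the corner brackets of the rectangular cradle, and the amber tape roll flat on the foot of the spindle with the post through its hole. Set things down rather than dropping them from high up, leave all four resting in their holders, and do not shift or tip the yellow welder or the glue bottle.

Things in the scene. Friction and masses are not known exactly. Their poses are not given: they have to be found in the camera images.
- jar_center (a point): Centre of the jar of crimp lugs on the bare wood: a clear round jar with a yellow lid, standing upright, 47 mm in diameter (46 mm where it is gripped), 52 mm high; this point is on its axis, 26 mm above its underside. Grip it below the lid, that is within its lowest 40 mm. z is its axis. Loose, about 60 g.
- cell_center (a point): Centre of the grey battery cell: a plain cylinder standing on end, 18 mm in diameter, 66 mm high; this point is on its axis, 33 mm above its underside. z is its axis. Loose, about 46 g; it tips over if knocked.
- checker_center (a point): Centre of the red cell checker: a flat red block-shaped instrument with two dark bands, 36 mm along its x, 75 mm along its y, 26 mm high (firm up to 24 mm); this point is 13 mm above its underside. Grip it across the 36 mm (along x). Loose, about 85 g.
- tape_center (a point): Centre of the amber tape roll, lying flat on the bare wood: a ring of 64 mm outside diameter with a hole about 41 mm in diameter, 12 mm high; this point is in the middle of the hole, 6 mm above its underside. z is the ring's axis. It can be gripped across the whole 64 mm or by its wall (about 11 mm). Loose, about 90 g.
- dish: The jar's holder: a wide low round grey dish, 72 mm outside, 66 mm inside diameter; floor 3 mm and rim 8 mm above the table. Origin on the axis at the table; z up. Fixed to the table.
- cup: The cell's holder: a small round grey cup on a flat flange (62 mm in diameter); the cup is 42 mm outside, 36 mm inside diameter, its floor 4 mm and rim 14 mm above the table. Origin on the axis at the table; z up. Fixed to the table.
- cradle: The checker's holder: a rectangular grey plate, 63 mm along its x and 101 mm along its y, 3 mm thick, with four L-shaped corner brackets that reach 12 mm above the table and leave a place 56 mm by 94 mm between them (the long sides are open for 59 mm in the middle, for the fingers). Origin at the centre, at the table; z up. Fixed to the table.
- spindle: The tape roll's holder: a round grey foot, 56 mm in diameter and 8 mm high, with an upright post in the middle, 22 mm in diameter with a tapered top, that ends 24 mm above the table. Origin on the axis at the table; z up. Fixed to the table.
- welder: Bystander: the yellow spot welder, a box 86 x 119 x 47 mm with knob and display, at the back. Origin at the centre of its underside. Loose; leave it alone.
- bottle_center (a point): Bystander: the white glue bottle with a red nozzle, standing upright on the green mat at the left, 35 mm in diameter, 108 mm high; this point is 54 mm above its underside. Loose; leave it alone.
Not all that is in view belongs to the job. What is shaped like the part that bears tape_center but purple or turquoise is not meant.

How it is judged:
By the outcome, as a careful person would: the job done as asked, in the order asked, and still so for the second after the job is handed in, with the robot touching nothing.
It also fails if it takes over 112 s, if anything falls off the work surface, if the arm or the gripper's body presses on something with over 40 N, if the wrist force passes 120 N, or if a joint passes its speed limit or range.

## Robot

A 6-joint arm with a two-finger parallel gripper is mounted at the origin on a cart in front of the work surface, level with it; the furniture and walls round the work are solid. World frame = base frame: x ahead of the robot, y to its left, z up, the work surface at z = 0. Lengths are in m, angles in rad, forces in N, time in s.
With the tool pointing down it reaches from about 0.375 to 0.9 m from the base axis. Payload 3.1 kg.
Tool frame: the origin (TCP) lies at the very end of the fingers, on their centre line; the grasp point (between the pads) lies 19 mm behind it; z points along the fingers, y is the line along which they close (so a half turn about z gives the same grasp; the last joint's range is limited). The gripper opens to 87 mm and grips with 3 to 60 N. Pads are 19 mm wide; open, the fingers measure 117 mm over their backs; the gripper's body (75 mm by 190 mm) begins 51 mm behind the grasp point.
Start: joints at [1.119, 0.527, 1.433, -0, 1.181, -0.178], TCP at [0.169, 0.602, 0.223] pointing down, gripper open.
Joint ranges: [-3.08, 3.08], [-0.75, 2.2], [0.22, 2.44], [-1.43, 4.57], [0, 2.65], [-2.85, 2.85]. Speed limits (rad/s): [2.79, 2.79, 3.14, 3.14, 3.14, 3.14].

## Interface

Orientations are given as a unit quaternion [x, y, z, w].
In Python, from station import manip, eyes, job_done gives the robot as it stands.
- The arm moves only by the tool send_rows, never from a script. Its argument "series" is a list of rows, each an object with "slide": the shift along the world's x, y, z in mm, a list of three; "turn": the turn about the world's z in degrees; "hand": the finger opening in mm, from 0 to 87. A call has 1 to 8 rows; each row is the pose to reach, as a shift and turn from the pose commanded when the call began; what a row does not reach only later rows make up. A row lasts 1/12 s, in which the tool goes at most 41.7 mm and 7.16 degrees, less where a joint would pass 70% of its speed; a pose out of reach is approached as far as the arm can. A call with a gripper value outside its range is refused whole. The fingers move at their own pace and stop on an object; the grip force is fixed at half the most. Time passes only in rows, so rows that repeat a pose let the fingers close. It gives the time, the measured TCP pose, the force, the opening and the grip force at its end, in the units of the state.
- manip.sense(): the state, without advancing time (a new reading comes with each control period).
- eyes.camera(name): name is "scene" or "top" or "wrist"; returns (picture, depth): 400x640x3 uint8, red, green, blue; 400x640 float32, m along the optical axis (not along the pixel's ray), 0 where there is no reading.
- eyes.camera_params(name): a dict with "fx", "fy", "cx", "cy" (pixels), "k1" (the pictures are not rectified: a ray, as slopes to the right and down, at radius r is drawn at 1 + k1 r^2 times it, then the intrinsics apply), "extrinsics" (4x4, takes a point from camera to world coordinates). Camera axes: x right, y down, z forward; pixel columns grow to the right and rows downward; lengths in m; the calibration is good to about 2 mm. A picture is of the moment at which its call begins: read the wrist's pose just before it. camera_params takes no time and is no camera call; for the wrist camera it gives the pose at the moment of the call.
- job_done(): hands the job in; it is judged then, once.
The state is a dict: "t": time; "joints": joint angles; "dq": joint speeds; "effort": joint torques, N m; "tool_pos": TCP position; "orientation": TCP orientation; "ft_force": force on the tool from outside, world axes, zero at the start; "moment": the same for the moment, N m; "opening": opening from 0.0 (shut) to 1.0 (fully open); "grip_force": force on a finger pad.
Only numpy, scipy, OpenCV 4.12 (cv2) and the standard library are available. Lean on these libraries where they do the work, as an engineer would, in place of code of your own. Each camera call takes 0.05 s, during which the arm holds its last target. There are 200 camera calls.

## Working session

There is one attempt and no reset: what is moved stays moved. The work goes in short steps, Python scripts to look and compute and a tool call to move; the robot and the scene stay as the last step left them, time stands still between calls to the robot, and variables do not carry over. Pictures are saved under pics/ and viewed, at most 14 in all, crops included, and the job is handed in when it is done.

Besides the shell and the picture viewer there is one more tool, called by a JSON object that holds its "api" and its "payload". send_rows: Moves the arm, as the interface text tells. Its arguments: {"type":"object","properties":{"series":{"type":"array","items":{"type":"object","properties":{"slide":{"type":"array","items":{"type":"number"}},"turn":{"type":"number"},"hand":{"type":"number"}}}}},"required":["series"]}

```bash
mkdir -p pics
cat > h.py <<'E'
import numpy as np, cv2
from station import manip, eyes, job_done
def snap(name, tag):
    P=eyes.camera_params(name); im,d=eyes.camera(name)
    cv2.imwrite(f'pics/{tag}.png',im[:,:,::-1]); np.savez(f'pics/{tag}.npz',im=im,d=d,E=P['extrinsics'],K=[P['fx'],P['fy'],P['cx'],P['cy'],P['k1']])
def load(tag): return np.load(f'pics/{tag}.npz')
def rays(tag,uv):
    z=load(tag); fx,fy,cx,cy,k1=z['K']
    uv=np.array(uv,float).reshape(-1,1,2)
    p=cv2.undistortPoints(uv,np.array([[fx,0,cx],[0,fy,cy],[0,0,1.]]),np.array([k1,0,0,0,0.])).reshape(-1,2)
    return np.c_[p,np.ones(len(p))],z['E']
def onplane(tag,uv,h):
    r,E=rays(tag,uv); w=r@E[:3,:3].T; o=E[:3,3]
    return o+w*((np.broadcast_to(h,len(w))-o[2])/w[:,2])[:,None]
def cloud(tag):
    z=load(tag); v,u=np.mgrid[:400,:640]
    r,E=rays(tag,np.stack([u.ravel(),v.ravel()],1)); p=r*z['d'].reshape(-1,1)
    return (p@E[:3,:3].T+E[:3,3]).reshape(400,640,3)
def crop(tag,u0,v0,u1,v1,s,out):
    cv2.imwrite(f'pics/{out}.png',cv2.resize(load(tag)['im'][v0:v1,u0:u1,::-1],None,fx=s,fy=s,interpolation=cv2.INTER_CUBIC))
E
python3 - <<'E'
from h import *
s=manip.sense(); print(s)
snap('top','top0'); snap('scene','sc0')
for t in('top0','sc0'): print(load(t)['K'],load(t)['E'].round(3))
E
```

```text
{'t': 0.0, 'joints': array([ 1.11848059e+00,  5.28463981e-01,  1.43389570e+00, -2.68664121e-05,
        1.18139786e+00, -1.78541060e-01]), 'dq': array([-0.00040522,  0.00104018,  0.00077302, -0.0018553 , -0.00128884,
        0.00019253]), 'effort': array([ 7.15193582e-04, -4.40038991e+01, -1.76596445e+01,  6.33385079e-02,
        5.81982010e-02, -1.71392758e-04]), 'tool_pos': array([0.16865839, 0.60105328, 0.22157508]), 'orientation': array([ 1.36455093e-01,  9.90645666e-01, -1.03289157e-03, -3.23989985e-04]), 'ft_force': array([0.21726486, 0.13411688, 0.0812628 ]), 'moment': array([-0.05800656, -0.03878899,  0.04353099]), 'grip_force': 0.0, 'opening': 0.9993951764658148}
[ 3.92695228e+02  3.92695228e+02  3.16162455e+02  1.94430539e+02
 -8.82559235e-02] [[ 0.024 -0.994  0.106  0.433]
 [-1.    -0.024  0.     0.108]
 [ 0.002 -0.106 -0.994  1.217]
 [ 0.     0.     0.     1.   ]]
[ 3.89510019e+02  3.89510019e+02  3.17411641e+02  2.00492859e+02
 -2.11954477e-02] [[ 0.751 -0.432  0.499  0.065]
 [-0.66  -0.499  0.561 -0.443]
 [ 0.007 -0.751 -0.66   0.699]
 [ 0.     0.     0.     1.   ]]
```

View pics/top0.png

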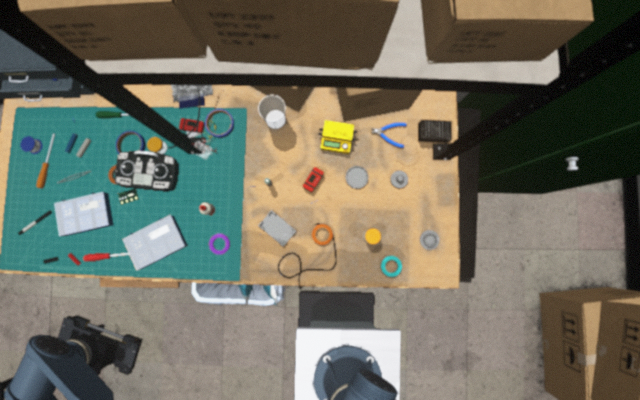

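View pics/sc0.png

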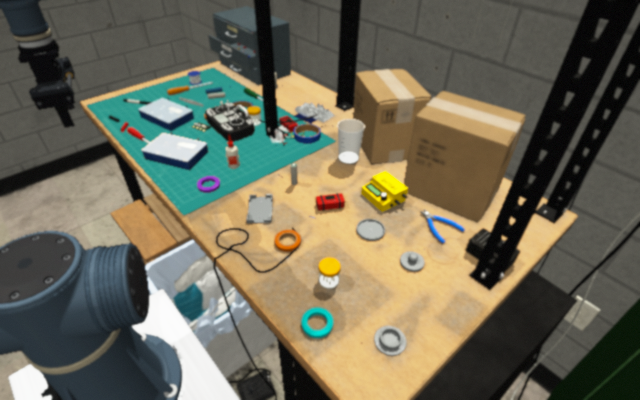

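Run:
```python
from h import *
crop('top0',255,110,455,260+22,3.4,'c0')
crop('sc0',230,150,430,360,2.8,'c1')
```

```text
(no output)
```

View pics/c0.png

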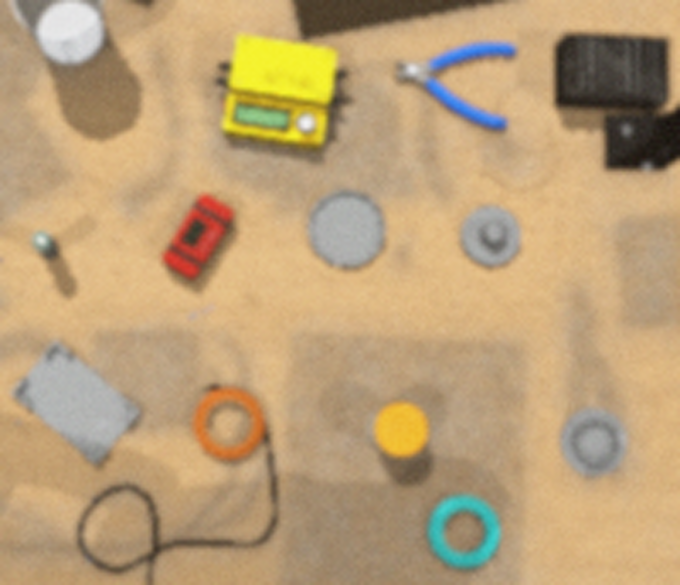

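View pics/c1.png

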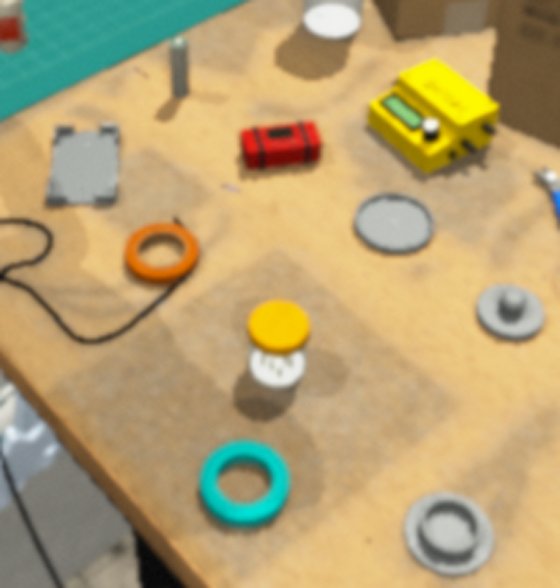

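Candidates, top0 pixels: amber tape (322,234) versus purple (219,243) and turquoise (391,266) rings. The amber one on wood fits. The yellow-lid jar is at (373,236); the other yellow lid, (155,144), is on the mat. The red checker on wood is at (314,180), with similar red ones on the mat at (190,125). The cell is at (268,181). The crops confirm all four. Holders are the dish (357,177), spindle (399,179), cup (429,239) and cradle (278,228).

Run:
```python
from h import *
c=lambda x,y,t: ((x+.5)/3.4-.5+255,(y+.5)/3.4-.5+110) if t=='top0' else ((x+.5)/2.8-.5+230,(y+.5)/2.8-.5+150)
top=dict(jar=(401,430,.052),cell=(44,241,.066),checker=(199,237,.026),tape=(229,424,.012),dish=(347,230,.008),cup=(593,441,.01),spin=(490,236,.008),cradle=(77,403,.003))
sc=dict(jar=(279,325,.052),cell=(179,43,.066),checker=(281,143,.02),tape=(162,251,.012),dish=(394,222,.008),cup=(449,530,.012),spin=(511,312,.008),cradle=(84,165,.003))
for n in top:
    print(n,*[(onplane(t,[c(*D[n][:2],t)],D[n][2])[0]*1000).round(0)[:2] for t,D in(('top0',top),('sc0',sc))])
# directions
for n,pts,h in(('checker',[(215,199),(184,275)],.026),('cradlelong',[(57,345),(139,411)],.003),('cradlelong2',[(16,392),(98,462)],.003)):
    p=onplane('top0',[c(*q,'top0') for q in pts],h); d=p[1]-p[0]; print(n,np.degrees(np.arctan2(d[1],d[0])),np.linalg.norm(d))
s=manip.sense(); q=s['orientation']; x,y,z,w=q
print('tool y world',2*(x*y-w*z),1-2*(x*x+z*z))
```

```text
jar [437. -62.] [435. -66.]
cell [594. 253.] [591. 249.]
checker [606. 118.] [603. 112.]
tape [439.  87.] [437.  82.]
dish [619. -17.] [616. -22.]
cup [ 431. -243.] [ 425. -250.]
spin [ 617. -149.] [ 613. -155.]
cradle [455. 225.] [454. 224.]
checker 159.43377937404276 0.07459973913921975
cradlelong -127.18590015130367 0.09604616299880628
cradlelong2 -128.6400361935524 0.0980923371374958
tool y world 0.2703880406355972 0.9627494054044008
```

{"api": "send_rows", "payload": {"series": [{"slide": [232,-251,0],"hand": 87},{"slide": [232,-251,0],"hand": 87},{"slide": [232,-251,0],"hand": 87},{"slide": [232,-251,0],"hand": 87},{"slide": [232,-251,0],"hand": 87},{"slide": [232,-251,0],"hand": 87},{"slide": [232,-251,0],"hand": 87},{"slide": [232,-251,0],"hand": 87}]}}

```text
$.series[0]: bad value
```

{"api": "send_rows", "payload": {"series": [{"slide": [232,-251,0],"turn": 0,"hand": 87},{"slide": [232,-251,0],"turn": 0,"hand": 87},{"slide": [232,-251,0],"turn": 0,"hand": 87},{"slide": [232,-251,0],"turn": 0,"hand": 87},{"slide": [232,-251,0],"turn": 0,"hand": 87},{"slide": [232,-251,0],"turn": 0,"hand": 87},{"slide": [232,-251,0],"turn": 0,"hand": 87},{"slide": [232,-251,0],"turn": 0,"hand": 87}]}}

```text
t: 0.77
tool_pos: [0.3959, 0.3551, 0.2223]
orientation: [0.136, 0.991, -0.0, -0.0]
ft_force: [1.0, 0.4, -0.1]
opening: 1.001
grip_force: 0.0
```

{"api": "send_rows", "payload": {"series": [{"slide": [36,-414,0],"turn": 0,"hand": 87},{"slide": [36,-414,0],"turn": 0,"hand": 87},{"slide": [36,-414,0],"turn": 0,"hand": 87},{"slide": [36,-414,0],"turn": 0,"hand": 87},{"slide": [36,-414,0],"turn": 0,"hand": 87},{"slide": [36,-414,0],"turn": 0,"hand": 87},{"slide": [36,-414,0],"turn": 0,"hand": 87},{"slide": [36,-414,0],"turn": 0,"hand": 87}]}}

```text
t: 1.43
tool_pos: [0.4236, 0.023, 0.2225]
orientation: [0.136, 0.991, 0.0, -0.0]
ft_force: [0.9, -0.4, -0.4]
opening: 1.002
grip_force: 0.0
```

Run:
```python
from h import *
print(manip.sense()['tool_pos']); snap('wrist','w0'); z=load('w0'); print(z['K'],z['E'].round(3))
```

```text
[0.42355086 0.02300963 0.22247934]
[ 2.90083050e+02  2.90083050e+02  3.16276220e+02  1.97134553e+02
 -1.58182353e-02] [[ 0.27   0.931  0.244  0.357]
 [ 0.963 -0.261 -0.069  0.043]
 [-0.     0.254 -0.967  0.384]
 [ 0.     0.     0.     1.   ]]
```

View pics/w0.png

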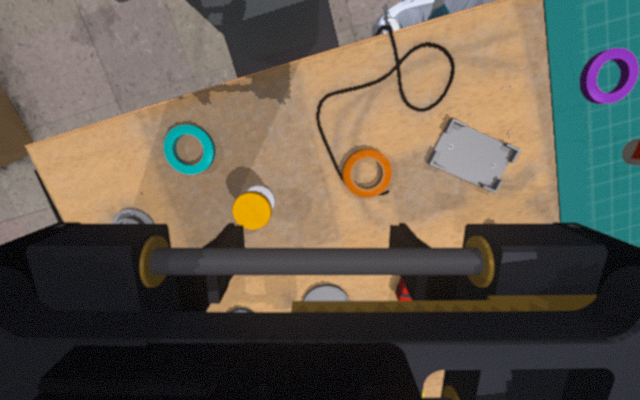

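Wrist view w0: jar lid (252,211), amber tape (366,173) with the cable running under its edge, cradle centre (472,155), turquoise ring (189,149).

Run:
```python
from h import *
for n,u,v,h in(('jar',252,211,.052),('tape',366.5,173,.012),('cradle',472.5,155,.003)): print(n,(onplane('w0',[(u,v)],h)[0]*1000).round(1))
C=onplane('w0',[(453,120),(518,152),(494,188),(431,158)],.006)[:,:2]*1000
print(C.round(0),C.mean(0)); d=C[1]-C[0]; print(np.degrees(np.arctan2(d[1],d[0]))); d=C[2]-C[3]; print(np.degrees(np.arctan2(d[1],d[0])))
z=load('w0')['d']; print(z[211,252],z[173,350],z[155,472]); p=cloud('w0'); print(p[155,472],p[211,252],p[230,330])
```

```text
jar [436.1 -59.4  52. ]
tape [436.9  88.   12. ]
cradle [453.  228.9   3. ]
[[402. 210.]
 [464. 286.]
 [504. 249.]
 [442. 174.]] [452.92414129 229.75958278]
50.43240741899804
50.141973504801875
0.3488148 0.37895384 0.380348
[0.45318499 0.22887268 0.00167024] [ 0.43645332 -0.05986336  0.05058269] [5.04749604e-01 2.13908004e-02 2.50727187e-04]
```

{"api": "send_rows", "payload": {"series": [{"slide": [13,-41,0],"turn": 0,"hand": 87},{"slide": [13,-83,-5],"turn": 0,"hand": 87},{"slide": [13,-83,-40],"turn": 0,"hand": 87},{"slide": [13,-83,-80],"turn": 0,"hand": 87},{"slide": [13,-83,-120],"turn": 0,"hand": 87},{"slide": [13,-83,-160],"turn": 0,"hand": 87},{"slide": [13,-83,-195],"turn": 0,"hand": 87},{"slide": [13,-83,-215],"turn": 0,"hand": 87}]}}

```text
t: 2.15
tool_pos: [0.4356, -0.0576, 0.0043]
orientation: [0.137, 0.991, 0.001, -0.002]
ft_force: [-0.5, -0.2, -0.6]
opening: 1.001
grip_force: 0.0
```

{"api": "send_rows", "payload": {"series": [{"slide": [0,0,0],"turn": 0,"hand": 87},{"slide": [0,0,0],"turn": 0,"hand": 30},{"slide": [0,0,0],"turn": 0,"hand": 30},{"slide": [0,0,0],"turn": 0,"hand": 30},{"slide": [0,0,0],"turn": 0,"hand": 30},{"slide": [0,0,0],"turn": 0,"hand": 30},{"slide": [0,0,0],"turn": 0,"hand": 30},{"slide": [0,0,0],"turn": 0,"hand": 30}]}}

```text
t: 2.82
tool_pos: [0.4375, -0.0583, 0.0082]
orientation: [0.136, 0.991, -0.0, 0.001]
ft_force: [0.0, -0.1, 0.7]
opening: 0.554
grip_force: 0.2
```

{"api": "send_rows", "payload": {"series": [{"slide": [0,0,0],"turn": 0,"hand": 30},{"slide": [0,0,0],"turn": 0,"hand": 30},{"slide": [0,0,0],"turn": 0,"hand": 30},{"slide": [0,0,0],"turn": 0,"hand": 30}]}}

```text
t: 3.15
tool_pos: [0.4374, -0.0583, 0.0081]
orientation: [0.136, 0.991, -0.0, 0.001]
ft_force: [0.3, -0.3, 6.4]
opening: 0.509
grip_force: 30.0
```

Run:
```python
from h import *
crop('w0',210,270,430,320,3.6,'c2')
```

```text
(no output)
```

View pics/c2.png

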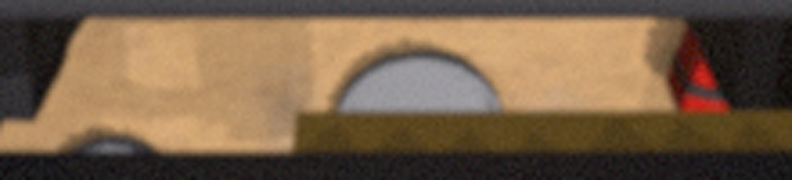

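{"api": "send_rows", "payload": {"series": [{"slide": [0,0,20],"turn": 0,"hand": 30},{"slide": [0,0,55],"turn": 0,"hand": 30},{"slide": [20,5,80],"turn": 0,"hand": 30},{"slide": [60,15,80],"turn": 0,"hand": 30},{"slide": [95,25,80],"turn": 0,"hand": 30},{"slide": [130,33,80],"turn": 0,"hand": 30},{"slide": [160,40,80],"turn": 0,"hand": 30},{"slide": [180,42,80],"turn": 0,"hand": 30}]}}

```text
t: 3.82
tool_pos: [0.6203, -0.015, 0.0877]
orientation: [0.136, 0.991, 0.0, 0.001]
ft_force: [-0.2, 0.5, -0.9]
opening: 0.513
grip_force: 30.0
```

Crop c2 shows the dish's near rim: apex (412,45), edges (338,108) and (500,108), plus the spindle foot's apex (108,135). I'll fit the dish centre from these.

Run:
```python
from h import *
from scipy.optimize import least_squares
P=lambda a,h:onplane('w0',[((x+.5)/3.6-.5+210,(y+.5)/3.6-.5+270) for x,y in a],h)[:,:2]*1000
p=P([(412,45),(338,108),(500,108),(358,72),(472,70)],.006)
print(p.round(0),least_squares(lambda c:np.hypot(*(p-c).T)-35.5,[618,-16]))
p=P([(66,148),(108,132),(152,150)],.007); print(p.round(0),least_squares(lambda c:np.hypot(*(p-c).T)-28,[617,-150]).x)
```

```text
[[579.  -8.]
 [599. -45.]
 [617.  20.]
 [585. -32.]
 [596.  13.]]      message: `ftol` termination condition is satisfied.
     success: True
      status: 2
         fun: [ 1.982e+00 -1.501e+00 -6.227e-01 -4.108e-01 -1.547e+00]
           x: [ 6.154e+02 -1.511e+01]
        cost: 4.566311026718206
         jac: [[ 9.795e-01 -2.012e-01]
               [ 4.926e-01  8.702e-01]
               [-3.824e-02 -9.993e-01]
               [ 8.751e-01  4.839e-01]
               [ 5.600e-01 -8.285e-01]]
        grad: [ 6.894e-07 -9.640e-08]
  optimality: 6.893753499299994e-07
 active_mask: [ 0.000e+00  0.000e+00]
        nfev: 6
        njev: 6
[[ 586. -159.]
 [ 583. -140.]
 [ 596. -125.]] [ 610.96846801 -148.15881685]
```

{"api": "send_rows", "payload": {"series": [{"slide": [-3,-1,-20],"turn": 0,"hand": 30},{"slide": [-3,-1,-40],"turn": 0,"hand": 30},{"slide": [-3,-1,-55],"turn": 0,"hand": 30},{"slide": [-3,-1,-65],"turn": 0,"hand": 30},{"slide": [-3,-1,-71],"turn": 0,"hand": 30},{"slide": [-3,-1,-74],"turn": 0,"hand": 30},{"slide": [-3,-1,-75],"turn": 0,"hand": 30},{"slide": [-3,-1,-75],"turn": 0,"hand": 30}]}}

```text
t: 4.48
tool_pos: [0.6144, -0.0173, 0.0129]
orientation: [0.136, 0.991, -0.0, 0.0]
ft_force: [-0.0, -0.0, -0.9]
opening: 0.513
grip_force: 30.0
```

{"api": "send_rows", "payload": {"series": [{"slide": [2,1,-1.5],"turn": 0,"hand": 30},{"slide": [2,1,-1.5],"turn": 0,"hand": 80},{"slide": [2,1,-1.5],"turn": 0,"hand": 80},{"slide": [2,1,-1.5],"turn": 0,"hand": 80},{"slide": [2,1,-1.5],"turn": 0,"hand": 80},{"slide": [2,1,-1.5],"turn": 0,"hand": 80},{"slide": [2,1,-1.5],"turn": 0,"hand": 80},{"slide": [2,1,20],"turn": 0,"hand": 80}]}}

```text
t: 5.15
tool_pos: [0.613, -0.0157, 0.0293]
orientation: [0.137, 0.991, 0.0, -0.004]
ft_force: [-1.2, 0.1, 0.0]
opening: 0.901
grip_force: 0.0
```

{"api": "send_rows", "payload": {"series": [{"slide": [0,0,40],"turn": 0,"hand": 80},{"slide": [0,0,80],"turn": 0,"hand": 80},{"slide": [0,15,120],"turn": 0,"hand": 80},{"slide": [0,40,150],"turn": 0,"hand": 80},{"slide": [0,80,170],"turn": 0,"hand": 80},{"slide": [0,120,170],"turn": 0,"hand": 80},{"slide": [0,160,170],"turn": 0,"hand": 80},{"slide": [0,195,170],"turn": 0,"hand": 80}]}}

```text
t: 5.82
tool_pos: [0.6159, 0.1813, 0.2037]
orientation: [0.136, 0.991, 0.0, 0.001]
ft_force: [0.4, -0.6, 0.0]
opening: 0.919
grip_force: 0.0
```

Run:
```python
from h import *
print(manip.sense()['tool_pos']); snap('wrist','w1')
```

```text
[0.61586939 0.18125773 0.20365278]
```

View pics/w1.png

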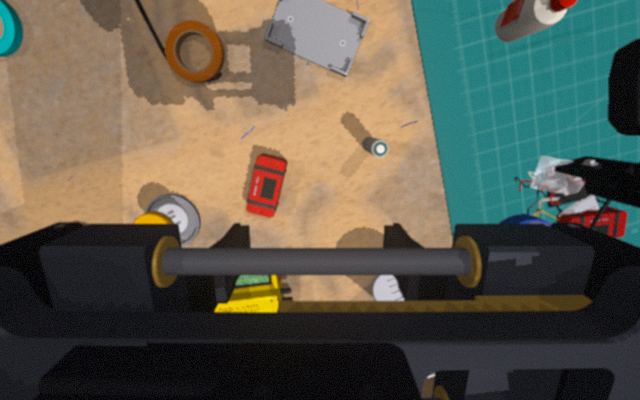

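View w1: cell top (379,149), checker corners (259,154), (286,158), (274,217), (247,211), tape (194,51). The jar stands in the dish at left (155,220).

Run:
```python
from h import *
for n,u,v,h in(('cell',379.5,148.5,.066),('tape',194,51,.012)): print(n,(onplane('w1',[(u,v)],h)[0]*1000).round(1))
C=onplane('w1',[(259,154),(286,158),(274,217),(247,211)],.024)[:,:2]*1000
print(C.round(0),C.mean(0)); d=C[3]-C[0];e=C[2]-C[1]; print([np.degrees(np.arctan2(a[1],a[0])) for a in(d,e)])
p=cloud('w1'); print(p[148,379],p[185,267])
```

```text
cell [592.6 256.2  66. ]
tape [439.   90.4  12. ]
[[567. 127.]
 [580. 156.]
 [646. 120.]
 [629.  90.]] [605.45489794 123.14752354]
[np.float64(-30.337485348559735), np.float64(-28.626239647550953)]
[0.5920814  0.25594694 0.06506117] [0.60479186 0.12415344 0.02388547]
```

{"api": "send_rows", "payload": {"series": [{"slide": [-12,37,0],"turn": 0,"hand": 60},{"slide": [-23,74,-10],"turn": 0,"hand": 60},{"slide": [-23,74,-40],"turn": 0,"hand": 60},{"slide": [-23,74,-75],"turn": 0,"hand": 60},{"slide": [-23,74,-90],"turn": 0,"hand": 60},{"slide": [-23,74,-90],"turn": 0,"hand": 60},{"slide": [-23,74,-90],"turn": 0,"hand": 60}]}}

```text
t: 6.45
tool_pos: [0.5925, 0.2526, 0.1117]
orientation: [0.136, 0.991, -0.0, -0.001]
ft_force: [-0.1, -0.2, -0.7]
opening: 0.692
grip_force: 0.0
```

{"api": "send_rows", "payload": {"series": [{"slide": [0,3,-20],"turn": 0,"hand": 60},{"slide": [0,3,-45],"turn": 0,"hand": 60},{"slide": [0,3,-70],"turn": 0,"hand": 60},{"slide": [0,3,-85],"turn": 0,"hand": 60},{"slide": [0,3,-91],"turn": 0,"hand": 60},{"slide": [0,3,-91],"turn": 0,"hand": 10},{"slide": [0,3,-91],"turn": 0,"hand": 10},{"slide": [0,3,-91],"turn": 0,"hand": 10}]}}

```text
t: 7.12
tool_pos: [0.5948, 0.2561, 0.0236]
orientation: [0.137, 0.991, 0.001, 0.002]
ft_force: [-0.1, -0.6, 0.0]
opening: 0.544
grip_force: 0.0
```

{"api": "send_rows", "payload": {"series": [{"slide": [0,0,0],"turn": 0,"hand": 10},{"slide": [0,0,0],"turn": 0,"hand": 10},{"slide": [0,0,0],"turn": 0,"hand": 10},{"slide": [0,0,0],"turn": 0,"hand": 10},{"slide": [0,0,0],"turn": 0,"hand": 10},{"slide": [0,0,0],"turn": 0,"hand": 10},{"slide": [0,0,0],"turn": 0,"hand": 10},{"slide": [0,0,0],"turn": 0,"hand": 10}]}}

```text
t: 7.78
tool_pos: [0.5933, 0.2559, 0.0219]
orientation: [0.136, 0.991, 0.0, 0.0]
ft_force: [-1.2, 0.4, 3.3]
opening: 0.204
grip_force: 30.0
```

{"api": "send_rows", "payload": {"series": [{"slide": [0,0,20],"turn": 0,"hand": 10},{"slide": [0,0,55],"turn": 0,"hand": 10},{"slide": [0,0,95],"turn": 0,"hand": 10},{"slide": [-5,-15,130],"turn": 0,"hand": 10},{"slide": [-15,-45,150],"turn": 0,"hand": 10},{"slide": [-28,-80,160],"turn": 0,"hand": 10},{"slide": [-40,-117,160],"turn": 0,"hand": 10},{"slide": [-53,-155,160],"turn": 0,"hand": 10}]}}

```text
t: 8.45
tool_pos: [0.5399, 0.0999, 0.1825]
orientation: [0.136, 0.991, 0.0, 0.001]
ft_force: [0.9, -1.0, -0.5]
opening: 0.206
grip_force: 30.0
```

{"api": "send_rows", "payload": {"series": [{"slide": [-90,-295,20],"turn": 0,"hand": 10},{"slide": [-90,-295,20],"turn": 0,"hand": 10},{"slide": [-90,-295,20],"turn": 0,"hand": 10},{"slide": [-90,-295,20],"turn": 0,"hand": 10},{"slide": [-90,-295,20],"turn": 0,"hand": 10},{"slide": [-90,-295,20],"turn": 0,"hand": 10},{"slide": [-90,-295,20],"turn": 0,"hand": 10},{"slide": [-90,-295,20],"turn": 0,"hand": 10}]}}

```text
t: 9.12
tool_pos: [0.4492, -0.1988, 0.2018]
orientation: [0.138, 0.99, -0.001, 0.001]
ft_force: [0.9, 0.6, -0.3]
opening: 0.202
grip_force: 30.0
```

Run:
```python
from h import *
print(manip.sense()['tool_pos']); snap('wrist','w2')
```

```text
[ 0.44917833 -0.19883498  0.20179745]
```

View pics/w2.png

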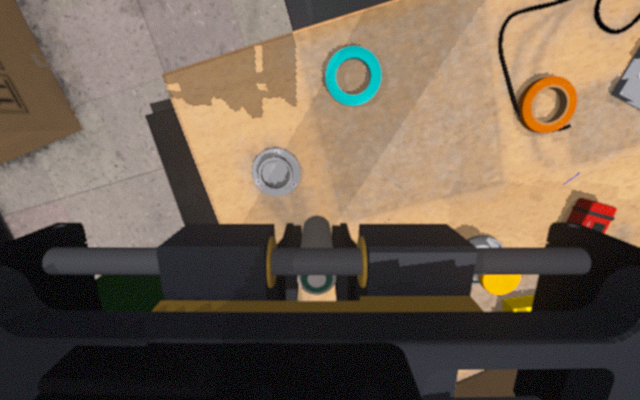

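View w2: cup at (276,172), cell held vertically between the fingers at (316,260), jar in the dish at (500,280).

Run:
```python
from h import *
print((onplane('w2',[(276,171.5)],.008)[0]*1000).round(1)); print(cloud('w2')[172,276])
```

```text
[ 426.8 -243.7    8. ]
[ 0.42806121 -0.24483259  0.00315469]
```

{"api": "send_rows", "payload": {"series": [{"slide": [-15,-30,0],"turn": 0,"hand": 10},{"slide": [-21,-44,-20],"turn": 0,"hand": 10},{"slide": [-21,-44,-55],"turn": 0,"hand": 10},{"slide": [-21,-44,-90],"turn": 0,"hand": 10},{"slide": [-21,-44,-120],"turn": 0,"hand": 10},{"slide": [-21,-44,-135],"turn": 0,"hand": 10},{"slide": [-21,-44,-140],"turn": 0,"hand": 10},{"slide": [-21,-44,-140],"turn": 0,"hand": 10}]}}

```text
t: 9.83
tool_pos: [0.4284, -0.2371, 0.0602]
orientation: [0.136, 0.991, 0.001, -0.001]
ft_force: [-0.3, 0.7, -0.8]
opening: 0.203
grip_force: 30.0
```

{"api": "send_rows", "payload": {"series": [{"slide": [0,-5,0],"turn": 0,"hand": 10},{"slide": [0,-5,-12],"turn": 0,"hand": 10},{"slide": [0,-5,-24],"turn": 0,"hand": 10},{"slide": [0,-5,-30],"turn": 0,"hand": 10},{"slide": [0,-5,-33],"turn": 0,"hand": 10},{"slide": [0,-5,-33],"turn": 0,"hand": 10},{"slide": [0,-5,-33],"turn": 0,"hand": 10}]}}

```text
t: 10.42
tool_pos: [0.4295, -0.2435, 0.0292]
orientation: [0.136, 0.991, -0.0, 0.001]
ft_force: [-0.4, 0.8, -0.8]
opening: 0.203
grip_force: 30.0
```

{"api": "send_rows", "payload": {"series": [{"slide": [0,0,-1.5],"turn": 0,"hand": 10},{"slide": [0,0,-3],"turn": 0,"hand": 10},{"slide": [0,0,-3],"turn": 0,"hand": 10},{"slide": [0,0,-3],"turn": 0,"hand": 22},{"slide": [0,0,-3],"turn": 0,"hand": 30},{"slide": [0,0,-3],"turn": 0,"hand": 45},{"slide": [0,0,-3],"turn": 0,"hand": 45},{"slide": [0,0,-3],"turn": 0,"hand": 45}]}}

```text
t: 11.08
tool_pos: [0.429, -0.2431, 0.0255]
orientation: [0.136, 0.991, 0.0, -0.0]
ft_force: [0.4, -0.6, 0.4]
opening: 0.456
grip_force: 0.0
```

Run:
```python
from h import *
im=load('w1')['im'].astype(int); m=((im[...,0]-im[...,1:].max(2))>60).astype(np.uint8); m[:140]=0;m[225:]=0;m[:,:235]=0;m[:,300:]=0
c=max(cv2.findContours(cv2.morphologyEx(m,cv2.MORPH_CLOSE,np.ones((9,9))),0,2)[0],key=cv2.contourArea)
r=cv2.minAreaRect(c); b=cv2.boxPoints(r); C=onplane('w1',b,.02)[:,:2]*1000; print(r,C.round(0),C.mean(0))
for i in range(4):
    d=C[(i+1)%4]-C[i]; print(np.linalg.norm(d),np.degrees(np.arctan2(d[1],d[0])))
print(np.degrees(manip.sense()['joints']))
```

```text
((265.3146057128906, 185.80337524414062), (30.805753707885742, 60.187400817871094), 12.994616508483887) [[630.  84.]
 [565. 124.]
 [583. 156.]
 [649. 118.]] [606.70944722 120.50982553]
75.58602964095516 148.4744650898767
36.25731848118031 61.22573103196122
75.96377512958453 -30.037851050230433
38.21292628860916 -119.44360724820753
[-4.25472130e+01  3.98591978e+01  1.09181674e+02 -8.10764787e-04
  3.09723198e+01 -1.16859468e+02]
```

{"api": "send_rows", "payload": {"series": [{"slide": [0,0,40],"turn": 0,"hand": 45},{"slide": [0,0,80],"turn": 0,"hand": 45},{"slide": [0,0,120],"turn": 0,"hand": 60},{"slide": [10,20,150],"turn": -5,"hand": 70},{"slide": [25,55,160],"turn": -10,"hand": 80},{"slide": [40,90,160],"turn": -12,"hand": 80},{"slide": [55,125,160],"turn": -12,"hand": 80},{"slide": [70,160,160],"turn": -12,"hand": 80}]}}

```text
t: 11.75
tool_pos: [0.4994, -0.0817, 0.1862]
orientation: [0.24, 0.971, -0.0, 0.0]
ft_force: [0.4, -0.0, -0.2]
opening: 0.867
grip_force: 0.0
```

{"api": "send_rows", "payload": {"series": [{"slide": [20,36,0],"turn": -2,"hand": 80},{"slide": [38,72,0],"turn": -2,"hand": 80},{"slide": [57,109,0],"turn": -2,"hand": 80},{"slide": [76,146,0],"turn": -2,"hand": 80},{"slide": [95,182,-10],"turn": -2,"hand": 80},{"slide": [106,203,-40],"turn": -2,"hand": 80},{"slide": [106,203,-80],"turn": -2,"hand": 80},{"slide": [106,203,-110],"turn": -2,"hand": 80}]}}

```text
t: 12.42
tool_pos: [0.6049, 0.122, 0.0735]
orientation: [0.255, 0.967, -0.0, -0.0]
ft_force: [0.5, -0.3, 0.5]
opening: 0.921
grip_force: 0.0
```

{"api": "send_rows", "payload": {"series": [{"slide": [0,0,0],"turn": 0,"hand": 80}]}}

```text
t: 12.5
tool_pos: [0.5996, 0.1205, 0.069]
orientation: [0.256, 0.967, -0.002, -0.007]
ft_force: [-1.2, 0.1, -1.0]
opening: 0.919
grip_force: 0.0
```

{"api": "send_rows", "payload": {"series": [{"slide": [1,0,-30],"turn": 0,"hand": 80},{"slide": [1,0,-50],"turn": 0,"hand": 80},{"slide": [1,0,-64],"turn": 0,"hand": 80},{"slide": [1,0,-70],"turn": 0,"hand": 80},{"slide": [1,0,-70],"turn": 0,"hand": 20},{"slide": [1,0,-70],"turn": 0,"hand": 20},{"slide": [1,0,-70],"turn": 0,"hand": 20},{"slide": [1,0,-70],"turn": 0,"hand": 20}]}}

```text
t: 13.17
tool_pos: [0.6072, 0.1198, 0.0072]
orientation: [0.256, 0.967, 0.0, 0.001]
ft_force: [-0.1, -0.0, -0.0]
opening: 0.701
grip_force: 0.0
```

{"api": "send_rows", "payload": {"series": [{"slide": [0,0,0],"turn": 0,"hand": 20},{"slide": [0,0,0],"turn": 0,"hand": 20},{"slide": [0,0,0],"turn": 0,"hand": 20},{"slide": [0,0,0],"turn": 0,"hand": 20},{"slide": [0,0,0],"turn": 0,"hand": 20},{"slide": [0,0,0],"turn": 0,"hand": 20},{"slide": [0,0,0],"turn": 0,"hand": 20},{"slide": [0,0,0],"turn": 0,"hand": 20}]}}

```text
t: 13.83
tool_pos: [0.6062, 0.1199, 0.0059]
orientation: [0.256, 0.967, 0.0, 0.0]
ft_force: [0.4, -0.2, 3.3]
opening: 0.412
grip_force: 29.9
```

{"api": "send_rows", "payload": {"series": [{"slide": [0,0,15],"turn": 0,"hand": 20},{"slide": [0,0,45],"turn": 0,"hand": 20},{"slide": [-10,7,80],"turn": 6,"hand": 20},{"slide": [-35,25,95],"turn": 13,"hand": 20},{"slide": [-65,45,95],"turn": 20,"hand": 20},{"slide": [-95,65,95],"turn": 27,"hand": 20},{"slide": [-120,85,95],"turn": 34,"hand": 20},{"slide": [-135,95,95],"turn": 41,"hand": 20}]}}

```text
t: 14.5
tool_pos: [0.4667, 0.2161, 0.1002]
orientation: [-0.102, 0.995, 0.0, -0.002]
ft_force: [-0.0, 0.1, -1.3]
opening: 0.413
grip_force: 29.9
```

{"api": "send_rows", "payload": {"series": [{"slide": [-18,13,0],"turn": 7,"hand": 20},{"slide": [-18,13,0],"turn": 14,"hand": 20},{"slide": [-18,13,0],"turn": 21,"hand": 20},{"slide": [-18,13,0],"turn": 28,"hand": 20},{"slide": [-18,13,0],"turn": 35,"hand": 20},{"slide": [-18,13,0],"turn": 39.5,"hand": 20},{"slide": [-18,13,0],"turn": 39.5,"hand": 20},{"slide": [-18,13,0],"turn": 39.5,"hand": 20}]}}

```text
t: 15.17
tool_pos: [0.4529, 0.2278, 0.1002]
orientation: [-0.428, 0.904, 0.0, -0.0]
ft_force: [-0.2, -0.4, -1.3]
opening: 0.414
grip_force: 29.9
```

Run:
```python
from h import *
s=manip.sense(); x,y,z,w=s['orientation']; print(s['tool_pos'],np.degrees(np.arctan2(1-2*(x*x+z*z),2*(x*y-w*z)))); snap('wrist','w3')
```

```text
[0.45285267 0.22778635 0.10024153] 140.6881655023316
```

View pics/w3.png

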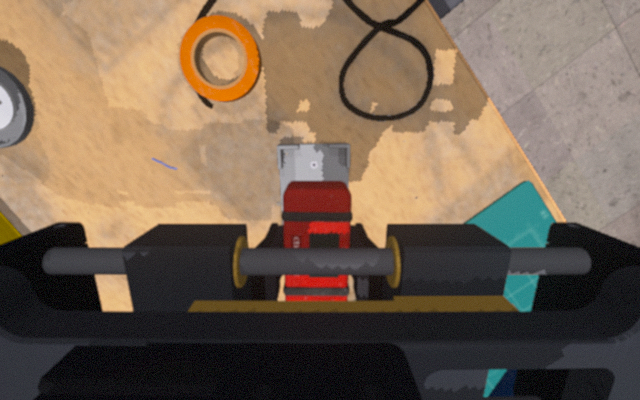

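View w3: the checker is held parallel to the cradle. Its near end edge is at (289–348,183) and the cradle's end brackets at (278–348,145).

Run:
```python
from h import *
a=np.radians(51); L=np.array([np.cos(a),np.sin(a)]); S=np.array([-L[1],L[0]]); t=np.array([452.9,227.8])
for n,uv,h in(('chk',[(289,184),(348,183)],.119),('crad',[(278,145),(348.5,145)],.011)):
    p=onplane('w3',uv,h)[:,:2]*1000; print(n,p.round(1),((p-t)@L).round(1),((p-t)@S).round(1), np.degrees(np.arctan2(*(p[1]-p[0])[::-1])))
```

```text
chk [[438.6 190.5]
 [415.3 208.8]] [-38.  -38.4] [-12.3  17.3] 141.69513474898662
crad [[446.3 170.1]
 [399.8 208.2]] [-49.  -48.7] [-31.2  28.9] 140.70159080275945
```

{"api": "send_rows", "payload": {"series": [{"slide": [2,1,-25],"turn": 0,"hand": 20},{"slide": [2,1,-50],"turn": 0,"hand": 20},{"slide": [2,1,-68],"turn": 0,"hand": 20},{"slide": [2,1,-78],"turn": 0,"hand": 20},{"slide": [2,1,-85],"turn": 0,"hand": 20},{"slide": [2,1,-89],"turn": 0,"hand": 20},{"slide": [2,1,-89],"turn": 0,"hand": 20},{"slide": [2,1,-89],"turn": 0,"hand": 20}]}}

```text
t: 15.88
tool_pos: [0.4555, 0.229, 0.012]
orientation: [-0.429, 0.903, -0.0, 0.0]
ft_force: [0.2, 0.1, -0.5]
opening: 0.407
grip_force: 29.9
```

{"api": "send_rows", "payload": {"series": [{"slide": [0,0,-2],"turn": 0,"hand": 20},{"slide": [0,0,-2],"turn": 0,"hand": 20},{"slide": [0,0,-2],"turn": 0,"hand": 60},{"slide": [0,0,-2],"turn": 0,"hand": 60},{"slide": [0,0,-2],"turn": 0,"hand": 60},{"slide": [0,0,-2],"turn": 0,"hand": 60},{"slide": [0,0,-2],"turn": 0,"hand": 60},{"slide": [0,0,30],"turn": 0,"hand": 60}]}}

```text
t: 16.55
tool_pos: [0.4515, 0.2277, 0.0371]
orientation: [-0.429, 0.903, 0.001, -0.006]
ft_force: [0.1, 0.3, 0.7]
opening: 0.675
grip_force: 0.0
```

{"api": "send_rows", "payload": {"series": [{"slide": [2,0,35],"turn": 0,"hand": 87},{"slide": [0,-10,65],"turn": 0,"hand": 87},{"slide": [-4,-40,80],"turn": 0,"hand": 87},{"slide": [-8,-80,80],"turn": 0,"hand": 87},{"slide": [-12,-115,80],"turn": 0,"hand": 87},{"slide": [-13,-139,80],"turn": 0,"hand": 87},{"slide": [-13,-139,80],"turn": 0,"hand": 87},{"slide": [-13,-139,80],"turn": 0,"hand": 87}]}}

```text
t: 17.22
tool_pos: [0.4422, 0.0889, 0.1217]
orientation: [-0.428, 0.904, 0.0, 0.0]
ft_force: [1.0, -0.8, -0.0]
opening: 0.992
grip_force: 0.0
```

Run:
```python
from h import *
s=manip.sense(); print(s['tool_pos'],np.degrees(s['joints'])[[0,5]]); snap('wrist','w4')
```

```text
[0.44217813 0.08888663 0.12171372] [  -2.89064891 -143.52661373]
```

View pics/w4.png

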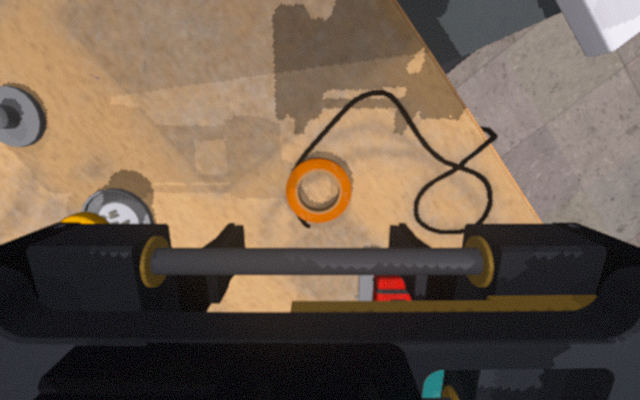

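View w4: tape (319,190). The cable touches only its left-upper and lower-left edges, clear of where the fingers land on the left and right. Spindle (12,116), and the jar in the dish (115,207).

Run:
```python
from h import *
print((onplane('w4',[(319.5,190)],.012)[0]*1000).round(1),(onplane('w4',[(13,115)],.008)[0]*1000).round(1)); print(cloud('w4')[[165,190,190],[319,293,346]])
```

```text
[436.1  88.1  12. ] [ 611.4 -147.1    8. ]
[[0.4213184  0.06931251 0.01069351]
 [0.45588738 0.07210002 0.01128221]
 [0.41650996 0.1045999  0.0106219 ]]
```

{"api": "send_rows", "payload": {"series": [{"slide": [-5,0,-30],"turn": 0,"hand": 87},{"slide": [-5,0,-60],"turn": 0,"hand": 87},{"slide": [-5,0,-90],"turn": 0,"hand": 87},{"slide": [-5,0,-108],"turn": 0,"hand": 87},{"slide": [-5,0,-115],"turn": 0,"hand": 87},{"slide": [-5,0,-115],"turn": 0,"hand": 87},{"slide": [-5,0,-115],"turn": 0,"hand": 87}]}}

```text
t: 17.85
tool_pos: [0.4372, 0.0906, 0.0066]
orientation: [-0.43, 0.903, 0.0, -0.0]
ft_force: [-0.1, -0.5, -0.7]
opening: 0.998
grip_force: 0.0
```

{"api": "send_rows", "payload": {"series": [{"slide": [-1,-2,-3],"turn": 0,"hand": 87},{"slide": [-1,-2,-3],"turn": 0,"hand": 87},{"slide": [-1,-2,-3],"turn": 0,"hand": 50},{"slide": [-1,-2,-3],"turn": 0,"hand": 50},{"slide": [-1,-2,-3],"turn": 0,"hand": 50},{"slide": [-1,-2,-3],"turn": 0,"hand": 50},{"slide": [-1,-2,-3],"turn": 0,"hand": 50},{"slide": [-1,-2,-3],"turn": 0,"hand": 50}]}}

```text
t: 18.52
tool_pos: [0.4365, 0.0878, 0.0038]
orientation: [-0.429, 0.903, -0.0, 0.0]
ft_force: [-0.1, -0.3, 3.2]
opening: 0.724
grip_force: 30.0
```

{"api": "send_rows", "payload": {"series": [{"slide": [0,0,0],"turn": 0,"hand": 50},{"slide": [0,0,0],"turn": 0,"hand": 50},{"slide": [0,0,0],"turn": 0,"hand": 50}]}}

```text
t: 18.77
tool_pos: [0.4365, 0.0878, 0.0038]
orientation: [-0.429, 0.903, -0.0, 0.0]
ft_force: [-0.1, -1.0, 5.1]
opening: 0.719
grip_force: 30.0
```

{"api": "send_rows", "payload": {"series": [{"slide": [0,0,12],"turn": 0,"hand": 50},{"slide": [0,0,40],"turn": 0,"hand": 50},{"slide": [0,0,80],"turn": 0,"hand": 50},{"slide": [8,-12,105],"turn": -6,"hand": 50},{"slide": [28,-38,115],"turn": -13,"hand": 50},{"slide": [52,-70,115],"turn": -20,"hand": 50},{"slide": [76,-102,115],"turn": -27,"hand": 50},{"slide": [100,-134,115],"turn": -34,"hand": 50}]}}

```text
t: 19.43
tool_pos: [0.5363, -0.0472, 0.1187]
orientation: [-0.143, 0.99, 0.0, -0.0]
ft_force: [0.6, 0.7, -0.4]
opening: 0.718
grip_force: 30.0
```

{"api": "send_rows", "payload": {"series": [{"slide": [24,-32,0],"turn": -7,"hand": 50},{"slide": [48,-64,0],"turn": -14,"hand": 50},{"slide": [66,-88,0],"turn": -21,"hand": 50},{"slide": [76,-102,0],"turn": -26,"hand": 50},{"slide": [76,-102,-20],"turn": -26,"hand": 50},{"slide": [76,-102,-40],"turn": -26,"hand": 50},{"slide": [76,-102,-40],"turn": -26,"hand": 50},{"slide": [76,-102,-40],"turn": -26,"hand": 50}]}}

```text
t: 20.1
tool_pos: [0.6102, -0.1473, 0.0767]
orientation: [0.08, 0.997, 0.001, -0.003]
ft_force: [0.0, -0.6, -1.5]
opening: 0.723
grip_force: 30.0
```

Run:
```python
from h import *
s=manip.sense(); print(s['tool_pos'],s['opening'],s['grip_force']); snap('wrist','w5')
```

```text
[ 0.61015183 -0.14734463  0.07667614] 0.7233147543329186 29.99968930904288
```

View pics/w5.png

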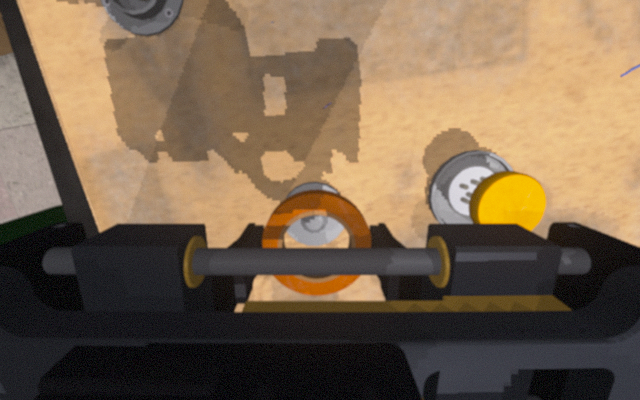

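View w5: the ring is centred at (317,241). Through its hole the post top shows at about (314,222), and the foot's near edge is at (313,183). The jar stands in its dish at (475,190).

Run:
```python
from h import *
for n,u,v,h in(('post',314,221.5,.024),('footedge',313,183,.008),('ring',317.5,241.5,.084)): print(n,(onplane('w5',[(u,v)],h)[0]*1000).round(1))
crop('w5',255,170,385,300,4.5,'c3')
```

```text
post [ 615.7 -148.8   24. ]
footedge [ 588.6 -145.3    8. ]
ring [ 607.3 -145.    84. ]
```

View pics/c3.png

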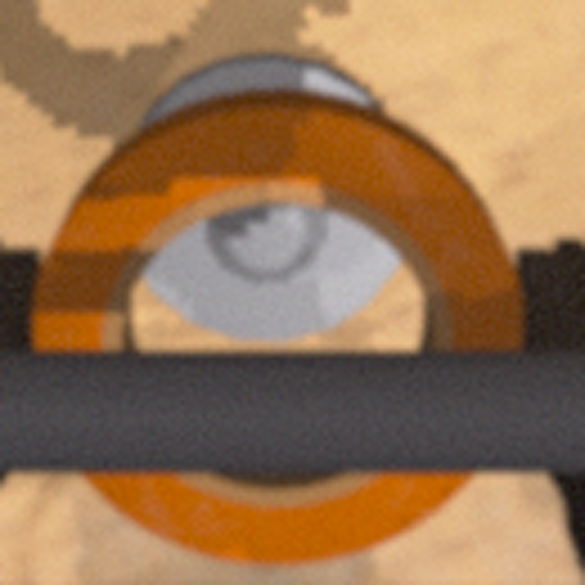

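Run:
```python
from h import *
c=lambda x,y:((x+.5)/4.5-.5+255,(y+.5)/4.5-.5+170)
for n,p,h in(('post',(266,228),.021),('foot top',(265,55),.008),('foot bot',(265,338),.008),('ringtop',(278,92),.085),('ringbot',(278,563),.085),('ringL',(32,320),.085),('ringR',(524,320),.085)): print(n,(onplane('w5',[c(*p)],h)[0]*1000).round(1))
```

```text
post [ 615.7 -149.    21. ]
foot top [ 587.7 -144.7    8. ]
foot bot [ 641.8 -153.6    8. ]
ringtop [ 577.2 -140.8   85. ]
ringbot [ 640.6 -151.    85. ]
ringL [ 601.4 -176.1   85. ]
ringR [ 611.3 -114.8   85. ]
```

{"api": "send_rows", "payload": {"series": [{"slide": [6,-3,-10],"turn": 0,"hand": 50},{"slide": [6,-3,-30],"turn": 0,"hand": 50},{"slide": [6,-3,-42],"turn": 0,"hand": 50},{"slide": [6,-3,-50],"turn": 0,"hand": 50},{"slide": [6,-3,-57],"turn": 0,"hand": 50},{"slide": [6,-3,-62],"turn": 0,"hand": 50},{"slide": [6,-3,-62],"turn": 0,"hand": 50},{"slide": [6,-3,-62],"turn": 0,"hand": 50}]}}

```text
t: 20.82
tool_pos: [0.6182, -0.1512, 0.0166]
orientation: [0.08, 0.997, -0.0, 0.0]
ft_force: [1.0, 0.5, -0.8]
opening: 0.717
grip_force: 30.0
```

{"api": "send_rows", "payload": {"series": [{"slide": [-1,1,-2],"turn": 0,"hand": 50},{"slide": [-1,1,-4],"turn": 0,"hand": 50},{"slide": [-1,1,-4],"turn": 0,"hand": 50},{"slide": [-1,1,-4],"turn": 0,"hand": 50}]}}

```text
t: 21.15
tool_pos: [0.6171, -0.1501, 0.0127]
orientation: [0.08, 0.997, -0.0, 0.0]
ft_force: [0.2, -0.8, -1.3]
opening: 0.721
grip_force: 30.0
```

{"api": "send_rows", "payload": {"series": [{"slide": [0,0,-1],"turn": 0,"hand": 50},{"slide": [0,0,-1],"turn": 0,"hand": 85},{"slide": [0,0,-1],"turn": 0,"hand": 85},{"slide": [0,0,-1],"turn": 0,"hand": 85},{"slide": [0,0,-1],"turn": 0,"hand": 85},{"slide": [0,0,20],"turn": 0,"hand": 85},{"slide": [0,0,60],"turn": 0,"hand": 85},{"slide": [0,0,100],"turn": 0,"hand": 85}]}}

```text
t: 21.82
tool_pos: [0.6156, -0.1496, 0.1118]
orientation: [0.08, 0.997, 0.001, -0.002]
ft_force: [0.5, -0.5, 0.3]
opening: 0.974
grip_force: 0.0
```

{"api": "send_rows", "payload": {"series": [{"slide": [-40,-5,60],"turn": 0,"hand": 85},{"slide": [-80,-5,100],"turn": 0,"hand": 85},{"slide": [-120,30,100],"turn": 0,"hand": 85},{"slide": [-150,60,100],"turn": 0,"hand": 85},{"slide": [-170,95,100],"turn": 0,"hand": 85},{"slide": [-180,125,100],"turn": 0,"hand": 85},{"slide": [-180,125,100],"turn": 0,"hand": 85}]}}

```text
t: 22.4
tool_pos: [0.4332, -0.0225, 0.2129]
orientation: [0.08, 0.997, 0.001, -0.001]
ft_force: [-1.4, 0.0, 0.1]
opening: 0.981
grip_force: 0.0
```

Run:
```python
from h import *
s=manip.sense(); print(s['t'],s['tool_pos']); snap('scene','sc1'); crop('sc1',230,130,460,370,2.4,'c4')
```

```text
22.4 [ 0.43317687 -0.02253996  0.21294594]
```

View pics/c4.png

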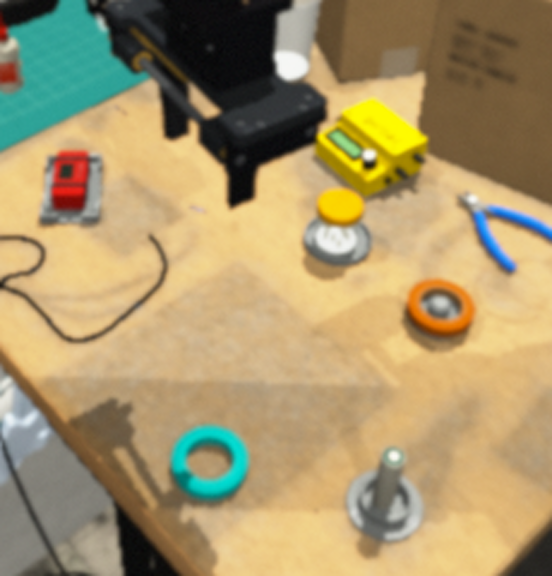

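Crop c4: all four items rest in their holders. The checker is in the cradle (70,185), the jar in the dish (338,230), the tape on the spindle (440,307) and the cell in the cup (392,490). The welder and bottle have not moved.

```bash
python3 -c "
from h import *
print(job_done())"
```

```text
the job is handed in; nothing more can be done
None
```

The jar, cell, checker and tape roll are each resting in their holders, placed in the order listed and confirmed in a final scene image, and the job was handed in at about 22 s; no verdict was returned.

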